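# Load a dry-block heater and snap its cover shut

### The arm

A 6-joint arm with a two-finger parallel gripper is mounted at the origin on a cart in front of the work surface, level with it; the furniture and walls round the work are solid. World frame = base frame: x ahead of the robot, y to its left, z up, the work surface at z = 0. Lengths are in m, angles in rad, forces in N, time in s.
With the tool pointing down it reaches from about 0.25 to 0.85 m from the base axis. Payload 12.5 kg.
Tool frame: the origin (TCP) lies at the very end of the fingers, on their centre line; the grasp point (between the pads) lies 19 mm behind it; z points along the fingers, y is the line along which they close (so a half turn about z gives the same grasp; the last joint's range is limited). The gripper opens to 93 mm and grips with 3 to 60 N. Pads are 15 mm wide; open, the fingers measure 128 mm over their backs; the gripper's body (75 mm by 188 mm) begins 65 mm behind the grasp point.
Start: joints at [-1.291, 0.351, 1.652, -0, 1.139, -0.085], TCP at [0.196, -0.514, 0.219] pointing down, gripper open.
Joint ranges: [-2.75, 2.75], [-0.79, 2.1], [0.01, 2.65], [-1.57, 4.71], [0.07, 3.14], [-2.87, 2.87]. Speed limits (rad/s): [2.22, 2.22, 2.79, 3.14, 3.14, 3.14].

### API

Orientations are given as a rotation vector (axis times angle).
In Python, from cell import monitor, imaging, arm gives the robot as it stands.
- The arm moves only by the tool apply_moves, never from a script. Its argument "increments" is one flat list of numbers, 7 for each row, row after row: the turn, a rotation vector about the tool's x, y, z in degrees, then the shift along the tool's x, y, z in cm, then the opening, from 0 (shut) to 1 (fully open). A call has 1 to 8 rows; each row is the pose to reach, as a shift and turn from the pose commanded when the call began, along the tool's axes at that moment; what a row does not reach only later rows make up. A row lasts 1/8 s, in which the tool goes at most 62.5 mm and 10.7 degrees, less where a joint would pass 70% of its speed; a pose out of reach is approached as far as the arm can. A call with a gripper value outside its range is refused whole. The fingers move at their own pace and stop on an object; "force" is the grip in N (left out, the last holds). Time passes only in rows, so rows that repeat a pose let the fingers close. It gives the time, the measured TCP pose, the force, the opening and the grip force at its end, in the units of the state.
- monitor.observe(): the state, without advancing time (a new reading comes with each control period).
- imaging.snapshot(name): name is "scene" or "top" or "wrist"; returns a dict with "frame" (480x640x3 uint8, blue, green, red), "fovy" (degrees; the focal length in pixels is half the picture's height over the tangent of half this angle, whatever the lens; pixels are square), "cx", "cy" (the principal point, pixels), "pose" (4x4, takes a point from camera to world coordinates); the wrist camera has in their place "hand_eye" (4x4, takes a point from camera to tool coordinates, whose origin is the TCP and whose axes are the flange's). Camera axes: x right, y down, z forward; pixel columns grow to the right and rows downward; lengths in m; the calibration is good to about 2 mm. A picture is of the moment at which its call begins: read the wrist's pose just before it. There is no depth.
- arm.sign_off(): hands the job in; it is judged then, once.
The state is a dict: "clock": time; "joints": joint angles; "qvel": joint speeds; "effort": joint torques, N m; "position": TCP position; "eef_rot": TCP orientation; "ft_force": force on the tool from outside, world axes, zero at the start; "moment": the same for the moment, N m; "gripper_width": opening from 0.0 (shut) to 1.0 (fully open); "finger_force": force on a finger pad.
Only numpy, scipy, OpenCV 4.12 (cv2) and the standard library are available. Lean on these libraries where they do the work, as an engineer would, in place of code of your own. Each camera call takes 0.05 s, during which the arm holds its last target. There are 200 camera calls.

### The job

Get the dry-block heater ready: flip its sprung cover up so that it springs right back and stays open, set every loose aluminium insert block that is on the bench into a bay of its own and press each one all the way down until it is flush with the deck. Only then flip the cover over again so that it snaps fully shut; leave the other things on the bench where they are.

Things in the scene. Friction and masses are not known exactly. Their poses are not given: they have to be found in the camera images.
- insert_1 (a point): loose aluminium insert block, 84 (x) x 50 (y) x 36 mm with black wells, and centred on top a lifting fin 30 mm high, 50 mm long in x, 10 mm thick in y. 0.35 kg. All alike; one may be absent. This point: on its vertical axis, 33 mm above the underside, 3 mm below the body's top face, 33 mm below the top of the fin. z up; may be used turned end for end.
- insert_2 (a point): loose aluminium insert block, 84 (x) x 50 (y) x 36 mm with black wells, and centred on top a lifting fin 30 mm high, 50 mm long in x, 10 mm thick in y. 0.35 kg. All alike; one may be absent. This point: on its vertical axis, 33 mm above the underside, 3 mm below the body's top face, 33 mm below the top of the fin. z up; may be used turned end for end.
- insert_3 (a point): loose aluminium insert block, 84 (x) x 50 (y) x 36 mm with black wells, and centred on top a lifting fin 30 mm high, 50 mm long in x, 10 mm thick in y. 0.35 kg. All alike; one may be absent. This point: on its vertical axis, 33 mm above the underside, 3 mm below the body's top face, 33 mm below the top of the fin. z up; may be used turned end for end.
- bay_1 (a point): centre of a bay's mouth, in the plane of the deck, heater axes (z up). Recess 89 (x) x 55 (y) mm with 4 mm chamfers: 2.5 mm play each side of a block. Its stiff sliding floor is 28 mm down: a block stands 8 mm proud until pressed with some 5 to 10 N, when the floor slides down 8 mm to its stop and stays, and the block's top face (not the fin) is flush. Any block fits any bay.
- bay_2 (a point): centre of a bay's mouth, in the plane of the deck, heater axes (z up). Recess 89 (x) x 55 (y) mm with 4 mm chamfers: 2.5 mm play each side of a block. Its stiff sliding floor is 28 mm down: a block stands 8 mm proud until pressed with some 5 to 10 N, when the floor slides down 8 mm to its stop and stays, and the block's top face (not the fin) is flush. Any block fits any bay.
- bay_3 (a point): centre of a bay's mouth, in the plane of the deck, heater axes (z up). Recess 89 (x) x 55 (y) mm with 4 mm chamfers: 2.5 mm play each side of a block. Its stiff sliding floor is 28 mm down: a block stands 8 mm proud until pressed with some 5 to 10 N, when the floor slides down 8 mm to its stop and stays, and the block's top face (not the fin) is flush. Any block fits any bay.
- cover (a joint): angle of the heater's cover: 0 = shut (flat, underside 32 mm above the deck), 1.9 = open stop (0.33 rad past upright). An over-centre spring pushes it away from the middle: below about 1.0 rad it snaps shut, above that it springs to the open stop. Moving it takes at most about 5 N at the tab.
- cover_tab (a point): grip tab amid the cover's free edge, in the cover's plane: sticks out 40 mm, 24 mm wide in y, 10 mm thick. This point: mid width and thickness, 27 mm out from the edge, 172 mm from the hinge line. y along the hinge, -x out along the tab. The cover is a grey frame 145 x 298 x 6 mm with a clear pane.
- hinge (a point): middle of the cover's hinge line, fixed to the heater, 90 mm above the worktop, 70 mm behind bay_2; x from the heater's front to its hinge, y along the hinge, z up. Bays 1 to 3 lie from +y to -y, 70 mm apart. The tab swings about it from the front up and over. Heater: fixed white housing 140 (x) x 300 (y) mm, deck 55 mm high, with a cheek 10 mm thick and 32 mm high on each end.
- marker: white marker pen with a dark cap, 17 x 135 x 16 mm, lying; a bystander, to be left where it is. Origin at the centre of its underside.
- petri: closed petri dish, 60 mm across, 15 mm high; a bystander, to be left where it is. Origin at the centre of its underside.
- buffer: bottle with a blue cap, 60 mm across, 128 mm high; a bystander, to be left where it is. Origin at the centre of its underside.
Not all that is in view belongs to the job. What is shaped like the part that bears insert_1 but purple is not meant.

How it is judged:
On the way, in this order (a step that is already met when the one before it is completed fails the run):
1. the cover is at its open stop (value of joint cover above 1.75 rad), for 0.3 s.
2. every block is pressed flush in a bay while the cover is open (((horizontal distance between insert_1 and bay_1 below 0.005 m and z of insert_1 in the frame of bay_1 below -0.001 m and angle between the z axis of insert_1 and the z axis of bay_1, either way round below 0.05 rad) or (horizontal distance between insert_1 and bay_2 below 0.005 m and z of insert_1 in the frame of bay_2 below -0.001 m and angle between the z axis of insert_1 and the z axis of bay_2, either way round below 0.05 rad) or (horizontal distance between insert_1 and bay_3 below 0.005 m and z of insert_1 in the frame of bay_3 below -0.001 m and angle between the z axis of insert_1 and the z axis of bay_3, either way round below 0.05 rad)) and ((horizontal distance between insert_2 and bay_1 below 0.005 m and z of insert_2 in the frame of bay_1 below -0.001 m and angle between the z axis of insert_2 and the z axis of bay_1, either way round below 0.05 rad) or (horizontal distance between insert_2 and bay_2 below 0.005 m and z of insert_2 in the frame of bay_2 below -0.001 m and angle between the z axis of insert_2 and the z axis of bay_2, either way round below 0.05 rad) or (horizontal distance between insert_2 and bay_3 below 0.005 m and z of insert_2 in the frame of bay_3 below -0.001 m and angle between the z axis of insert_2 and the z axis of bay_3, either way round below 0.05 rad)) and ((horizontal distance between insert_3 and bay_1 below 0.005 m and z of insert_3 in the frame of bay_1 below -0.001 m and angle between the z axis of insert_3 and the z axis of bay_1, either way round below 0.05 rad) or (horizontal distance between insert_3 and bay_2 below 0.005 m and z of insert_3 in the frame of bay_2 below -0.001 m and angle between the z axis of insert_3 and the z axis of bay_2, either way round below 0.05 rad) or (horizontal distance between insert_3 and bay_3 below 0.005 m and z of insert_3 in the frame of bay_3 below -0.001 m and angle between the z axis of insert_3 and the z axis of bay_3, either way round below 0.05 rad)) and value of joint cover above 1.5 rad), for 0.2 s.
At the end, for the whole second after the job is handed in: Every block present is in a bay, within 5 mm of its centre, upright, its top face no more than 2 mm above the deck; the cover is shut (below 0.04 rad) (((horizontal distance between insert_1 and bay_1 below 0.005 m and z of insert_1 in the frame of bay_1 below -0.001 m and angle between the z axis of insert_1 and the z axis of bay_1, either way round below 0.05 rad) or (horizontal distance between insert_1 and bay_2 below 0.005 m and z of insert_1 in the frame of bay_2 below -0.001 m and angle between the z axis of insert_1 and the z axis of bay_2, either way round below 0.05 rad) or (horizontal distance between insert_1 and bay_3 below 0.005 m and z of insert_1 in the frame of bay_3 below -0.001 m and angle between the z axis of insert_1 and the z axis of bay_3, either way round below 0.05 rad)) and ((horizontal distance between insert_2 and bay_1 below 0.005 m and z of insert_2 in the frame of bay_1 below -0.001 m and angle between the z axis of insert_2 and the z axis of bay_1, either way round below 0.05 rad) or (horizontal distance between insert_2 and bay_2 below 0.005 m and z of insert_2 in the frame of bay_2 below -0.001 m and angle between the z axis of insert_2 and the z axis of bay_2, either way round below 0.05 rad) or (horizontal distance between insert_2 and bay_3 below 0.005 m and z of insert_2 in the frame of bay_3 below -0.001 m and angle between the z axis of insert_2 and the z axis of bay_3, either way round below 0.05 rad)) and ((horizontal distance between insert_3 and bay_1 below 0.005 m and z of insert_3 in the frame of bay_1 below -0.001 m and angle between the z axis of insert_3 and the z axis of bay_1, either way round below 0.05 rad) or (horizontal distance between insert_3 and bay_2 below 0.005 m and z of insert_3 in the frame of bay_2 below -0.001 m and angle between the z axis of insert_3 and the z axis of bay_2, either way round below 0.05 rad) or (horizontal distance between insert_3 and bay_3 below 0.005 m and z of insert_3 in the frame of bay_3 below -0.001 m and angle between the z axis of insert_3 and the z axis of bay_3, either way round below 0.05 rad)) and value of joint cover below 0.04 rad); the robot touches nothing.
It fails at once if the marker pen is moved more than 30 mm (distance of marker from where it was at the start of the episode above 0.03 m).
It fails at once if the petri dish is moved more than 30 mm (distance of petri from where it was at the start of the episode above 0.03 m).
It fails at once if the blue-capped bottle is moved more than 30 mm (distance of buffer from where it was at the start of the episode above 0.03 m).
Of block_1, block_2, block_3 only 2 to 3 are there at a start; the rules pass over those that are not, and their reading is None.
At some moment in a run one of block_1, block_2, block_3 may be knocked a few centimetres aside while the robot is not near it.
It also fails if it takes over 210 s, if anything falls off the work surface, if the arm or the gripper's body presses on something with over 40 N, if the wrist force passes 120 N, or if a joint passes its speed limit or range.

## Working session

There is one attempt and no reset: what is moved stays moved. The work goes in short steps, Python scripts to look and compute and a tool call to move; the robot and the scene stay as the last step left them, time stands still between calls to the robot, and variables do not carry over. Pictures are saved under pics/ and viewed, at most 14 in all, crops included, and the job is handed in when it is done.

Besides the shell and the picture viewer there is one more tool, called after ">>>" as name(argument=value, ...) on one line, values as JSON. apply_moves: Moves the arm, as the interface text tells. Its arguments: {"type":"object","properties":{"increments":{"type":"array"},"force":{"type":"number"}},"required":["increments"]}

```bash
mkdir -p pics; ls; cat > h.py <<'E'
import numpy as np, cv2
from scipy.spatial.transform import Rotation as R
from cell import monitor, imaging, arm
def snap(n,f):
    s=monitor.observe(); d=imaging.snapshot(n); cv2.imwrite('pics/'+f,d['frame'])
    h,w=d['frame'].shape[:2]; fl=h/2/np.tan(np.radians(d['fovy'])/2)
    if 'pose' in d: P=np.array(d['pose'])
    else:
        T=np.eye(4);T[:3,:3]=R.from_rotvec(s['eef_rot']).as_matrix();T[:3,3]=s['position'];P=T@np.array(d['hand_eye'])
    np.savez('pics/'+f[:-4],img=d['frame'],P=P,k=[fl,d['cx'],d['cy']]); return d
def load(f): return np.load('pics/'+f+'.npz')
def ray(f,u,v,z):
    a=load(f);fl,cx,cy=a['k'];P=a['P'];d=P[:3,:3]@np.array([(u-cx)/fl,(v-cy)/fl,1]);o=P[:3,3]
    return o+d*(z-o[2])/d[2]
def proj(f,p):
    a=load(f);fl,cx,cy=a['k'];P=a['P'];c=P[:3,:3].T@(np.array(p)-P[:3,3]);return cx+fl*c[0]/c[2],cy+fl*c[1]/c[2]
E
python3 -c "
from h import *
for n in ('top','scene'):
    snap(n,n+'0.png'); print(n,load(n+'0')['P'].round(3).tolist(),load(n+'0')['k'])
s=monitor.observe();print({k:np.round(v,3) for k,v in s.items()})
print(R.from_rotvec(s['eef_rot']).as_matrix().round(3))
"
```

```text
pics
top [[-0.009, -0.987, 0.163, 0.362], [-1.0, 0.009, 0.002, 0.199], [-0.004, -0.163, -0.987, 1.011], [0.0, 0.0, 0.0, 1.0]] [451.70906593 312.79433506 238.93904891]
scene [[-0.647, -0.504, 0.571, -0.067], [-0.762, 0.447, -0.469, 0.682], [-0.019, -0.739, -0.673, 0.77], [0.0, 0.0, 0.0, 1.0]] [456.67637348 322.34092755 232.39000287]
{'clock': np.float64(0.1), 'joints': array([-1.291,  0.351,  1.652,  0.   ,  1.139, -0.085]), 'qvel': array([-0.   , -0.002, -0.003,  0.   ,  0.   ,  0.001]), 'effort': array([ 1.0000e-03, -4.9803e+01, -2.8570e+01,  7.0000e-02,  2.4000e-02,
       -0.0000e+00]), 'position': array([ 0.196, -0.514,  0.218]), 'eef_rot': array([-3.088, -0.57 ,  0.   ]), 'ft_force': array([ 0.378, -0.393,  0.482]), 'moment': array([0.042, 0.007, 0.016]), 'finger_force': np.float64(0.0), 'gripper_width': np.float64(0.999)}
[[ 0.934  0.357 -0.   ]
 [ 0.357 -0.934  0.001]
 [ 0.    -0.001 -1.   ]]
```

View pics/top0.png

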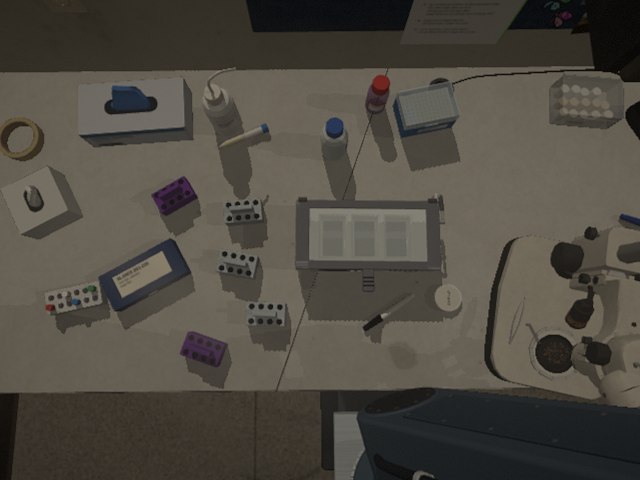

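View pics/scene0.png

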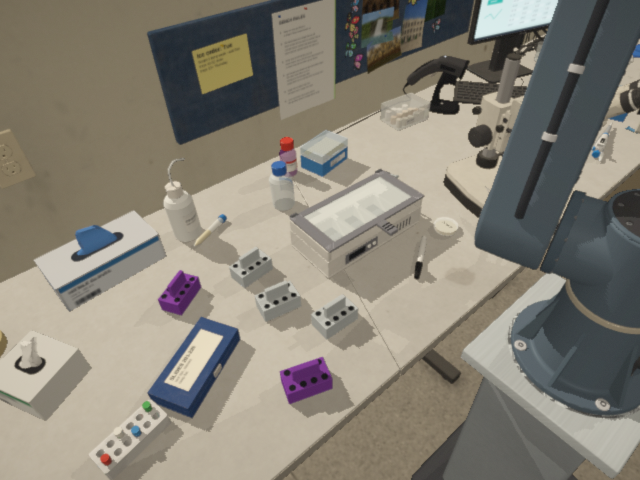

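The top view shows the three silver blocks at about (243,211), (238,264) and (267,315). The heater is at (368,235) with its tab at (368,283), the petri dish at (447,298), the dark-capped marker at (388,312) and the bottle at (335,138). I'll enlarge the region to measure.

```bash
python3 -c "
from h import *
im=load('top0')['img'][190:340,205:465]; cv2.imwrite('pics/c0.png',cv2.resize(im,None,fx=3,fy=3,interpolation=cv2.INTER_CUBIC)*1)
for n,u,v,z in [('b1',243,213,.036),('b2',238,264,.036),('b3',267,315,.036),('tab',368.5,283,.09),('tabroot',368.5,271,.09),('covFL',296,268,.09),('covFR',441,268,.09),('covBL',297,199,.09),('covBR',439,199,.09),('petri',448,298,.015),('mk1',364,328,.01),('mk2',411,294,.01),('bot',334,128,.128),('edge',280,390,0)]: print(n,ray('top0',u,v,z).round(3))
"
```

```text
b1 [0.583 0.355 0.036]
b2 [0.47  0.364 0.036]
b3 [0.36  0.3   0.036]
tab [0.422 0.089 0.09 ]
tabroot [0.447 0.088 0.09 ]
covFL [0.454 0.236 0.09 ]
covFR [ 0.452 -0.06   0.09 ]
covBL [0.599 0.233 0.09 ]
covBR [ 0.597 -0.064  0.09 ]
petri [ 0.393 -0.093  0.015]
mk1 [0.33  0.092 0.01 ]
mk2 [ 0.403 -0.014  0.01 ]
bot [0.74  0.155 0.128]
edge [0.201 0.275 0.   ]
```

View pics/c0.png

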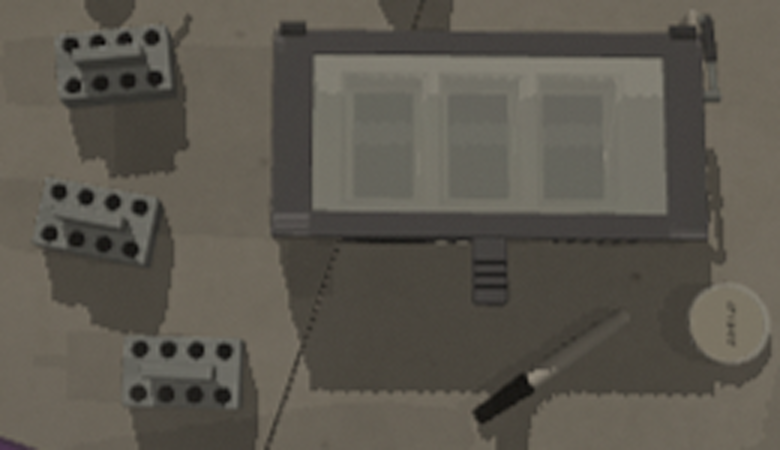

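The blocks, heater and tab agree with the given sizes: the cover measures 0.145 x 0.297 m and the bays lie on x≈0.53. The microscope sits at about x>0.2, y<-0.18, so I'll go up and round it, then turn the tool to yaw 0.

```bash
cat >> h.py <<'E'
def rel(p,yaw=0):
    "shift (cm) and z turn (deg) in tool axes from the present pose to world p, tool down with tool x at yaw deg"
    s=monitor.observe(); M=R.from_rotvec(s['eef_rot'])
    T=R.from_euler('z',yaw,degrees=True)*R.from_matrix(np.diag([1,-1,-1.]))
    return (M.inv()*T).as_rotvec(degrees=True).round(1), (M.inv().apply(np.array(p)-s['position'])*100).round(1)
E
python3 -c "
from h import *
for p in [(.196,-.514,.40),(.15,-.36,.42),(.19,-.26,.42),(.3,-.1,.42),(.4,.088,.42)]: print(rel(p))
"
```

```text
(array([-0.1,  0. , 20.9]), array([ -0. ,   0. , -18.2]))
(array([-0.1,  0. , 20.9]), array([  1.2, -16. , -20.2]))
(array([-0.1,  0. , 20.9]), array([  8.5, -23.9, -20.2]))
(array([-0.1,  0. , 20.9]), array([ 24.5, -34.9, -20.1]))
(array([-0.1,  0. , 20.9]), array([ 40.5, -48.9, -20.1]))
```

>>> apply_moves(increments=[0, 0, 0, 0, 0, -6, 1, 0, 0, 0, 0, 0, -12, 1, 0, 0, 0, 0, 0, -18, 1, 0, 0, 0, 0.4, -5, -19, 1, 0, 0, 5, 0.8, -10, -20, 1, 0, 0, 10, 1.2, -16, -20, 1, 0, 0, 15, 5, -20, -20, 1, 0, 0, 20.9, 8.5, -24, -20, 1])

```text
clock: 1.1
position: [0.1899, -0.2576, 0.4185]
eef_rot: [3.142, -0.007, 0.0]
ft_force: [0.2, -0.1, -0.3]
gripper_width: 1.0
finger_force: 0.0
```

```bash
python3 -c "
from h import *
s=monitor.observe();print(s['clock'],s['position'].round(3) if hasattr(s['position'],'round') else s['position'])
for p in [(.19,-.26,.42),(.3,-.1,.42),(.4,.088,.42)]: print(rel(p))
"
```

```text
1.1 [ 0.19  -0.258  0.419]
(array([ 0. , -0. , -0.3]), array([ 0. ,  0.2, -0.1]))
(array([ 0. , -0. , -0.3]), array([ 10.9, -15.8,  -0.1]))
(array([ 0. , -0. , -0.3]), array([ 20.8, -34.7,  -0.1]))
```

>>> apply_moves(increments=[0, 0, 0, 4, -5, 0, 1, 0, 0, 0, 7.5, -10, 0, 1, 0, 0, 0, 11, -15, 0, 1, 0, 0, 0, 14, -20, 0, 0.6, 0, 0, 0, 17, -25, 2, 0.6, 0, 0, 0, 20, -30, 4, 0.6, 0, 0, 0, 23, -34.7, 7, 0.6, 0, 0, 0, 23, -34.7, 12, 0.6])

```text
clock: 2.1
position: [0.4213, 0.0904, 0.2977]
eef_rot: [-3.141, -0.006, -0.002]
ft_force: [0.6, -0.4, -1.4]
gripper_width: 0.602
finger_force: 0.0
```

```bash
python3 -c "
from h import *
snap('wrist','w1.png'); print(monitor.observe()['position'], load('w1')['P'].round(3).tolist(), load('w1')['k'])
print(proj('w1',(.426,.088,.09)))
"
```

```text
[0.4177161  0.08891119 0.29119727] [[0.005, -0.955, -0.297, 0.504], [-1.0, -0.005, -0.001, 0.09], [-0.0, 0.297, -0.955, 0.463], [0.0, 0.0, 0.0, 1.0]] [370.8108799  310.14124547 247.92435173]
(np.float64(311.56363324770166), np.float64(212.73503599354703))
```

View pics/w1.png

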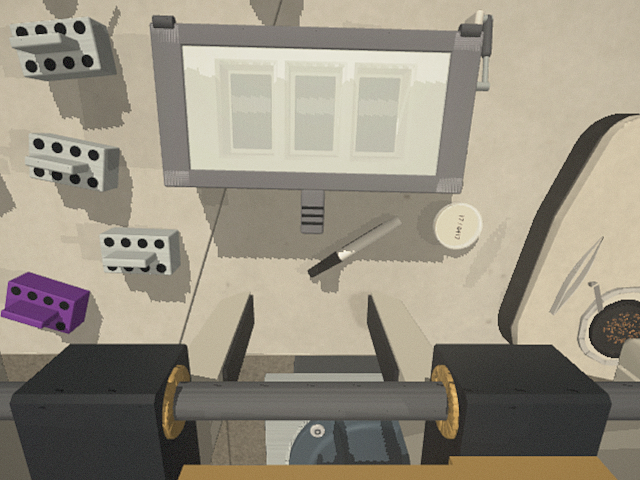

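The wrist view shows the tab with its root at (313,190) and its end at (312,233), and the cover's front corners at (165,186) and (462,192).

```bash
python3 -c "
from h import *
for n,u,v,z in [('root',313,190,.093),('end',312.5,233,.093),('FL',164,186,.093),('FR',463,192,.093),('BL',152,24,.093),('BR',482,30,.093)]: print(n,ray('w1',u,v,z).round(4))
print(monitor.observe()['position'])
"
```

```text
root [0.4497 0.0867 0.093 ]
end [0.4054 0.0869 0.093 ]
FL [0.4529 0.2348 0.093 ]
FR [ 0.4484 -0.0631  0.093 ]
BL [0.5949 0.2295 0.093 ]
BR [ 0.5917 -0.0617  0.093 ]
[0.4177161  0.08891119 0.29119727]
```

>>> apply_moves(increments=[0, 0, 0, 0.2, 0.2, 5, 0.6, 0, 0, 0, 0.2, 0.2, 10, 0.6, 0, 0, 0, 0.2, 0.2, 14, 0.6, 0, 0, 0, 0.2, 0.2, 18, 0.6, 0, 0, 0, 0.2, 0.2, 20, 0.6, 0, 0, 0, 0.2, 0.2, 22, 0.6, 0, 0, 0, 0.2, 0.2, 22, 0.6])

```text
clock: 3.02
position: [0.4217, 0.0854, 0.0784]
eef_rot: [3.141, -0.001, -0.003]
ft_force: [-0.0, 0.3, 0.3]
gripper_width: 0.599
finger_force: 0.0
```

>>> apply_moves(increments=[0, 0, 0, 0.1, -0.1, 0.7, 0.6, 0, 0, 0, 0.1, -0.1, 0.7, 0.2, 0, 0, 0, 0.1, -0.1, 0.7, 0.1, 0, 0, 0, 0.1, -0.1, 0.7, 0.1, 0, 0, 0, 0.1, -0.1, 0.7, 0.1], force=12)

```text
clock: 3.65
position: [0.4231, 0.0881, 0.0719]
eef_rot: [-3.139, 0.003, -0.001]
ft_force: [-1.1, 23.3, -0.7]
gripper_width: 0.26
finger_force: 12.1
```

>>> apply_moves(increments=[0, 0, 0, 0.2, -0.2, -2.6, 0.1, 0, 0, 0, 0.8, -0.2, -5.1, 0.1, 0, 0, 0, 1.7, -0.2, -7.5, 0.1, 0, 0, 0, 3.0, -0.2, -9.7, 0.1, 0, 0, 0, 4.6, -0.1, -11.7, 0.1, 0, 0, 0, 6.5, -0.1, -13.5, 0.1, 0, 0, 0, 8.6, -0.1, -14.9, 0.1, 0, 0, 0, 11.0, -0.1, -16, 0.1])

```text
clock: 4.65
position: [0.5331, 0.0864, 0.2322]
eef_rot: [3.139, 0.0, -0.002]
ft_force: [0.2, -10.4, -4.0]
gripper_width: 0.257
finger_force: 12.0
```

>>> apply_moves(increments=[0, 0, 0, 2.4, 0, -0.8, 0.1, 0, 0, 0, 2.4, 0, -0.8, 0.6, 0, 0, 0, 2.4, 0, -0.8, 0.6, 0, 0, 0, 2.4, 0, -6, 0.6, 0, 0, 0, 0, 0, -11, 0.6, 0, 0, 0, -5, -5, -14, 0.8, 0, 0, 0, -10, -10, -14, 1, 0, 0, 0, -15, -15, -14, 1])

```text
clock: 5.65
position: [0.402, 0.2177, 0.3715]
eef_rot: [-3.141, 0.0, -0.001]
ft_force: [0.8, 1.1, 0.2]
gripper_width: 0.876
finger_force: 0.0
```

```bash
python3 -c "
from h import *
snap('top','top1.png');snap('scene','scene1.png');snap('wrist','w2.png'); print(monitor.observe()['position'])
a=load('top1')['img'][170:350,200:470]; b=load('w2')['img']
cv2.imwrite('pics/c1.png',np.vstack([cv2.resize(a,(640,427)),])); 
"
```

```text
[0.40200817 0.21815721 0.3715706 ]
```

View pics/w2.png

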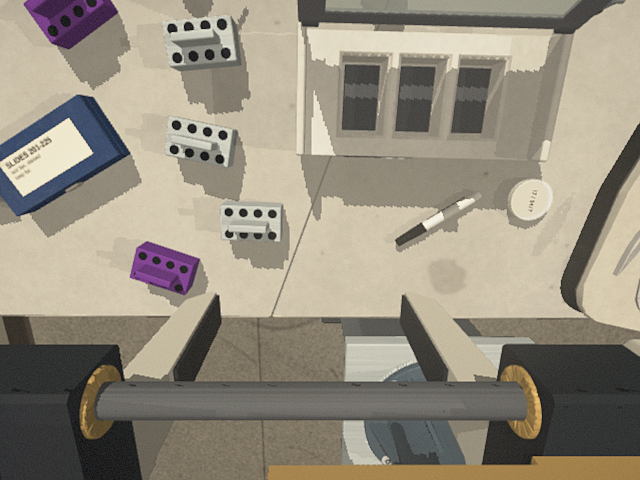

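View pics/c1.png

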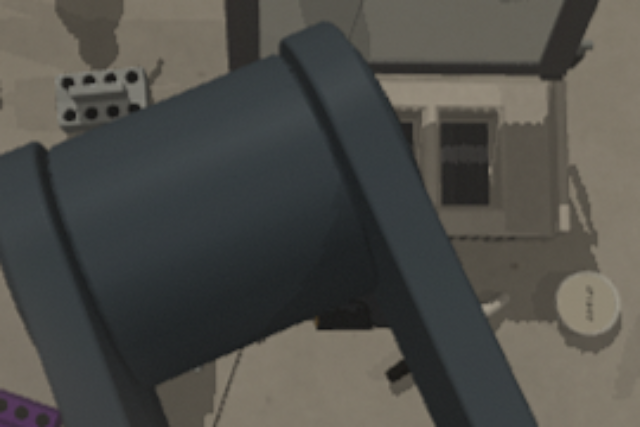

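The cover stands open and all three bays are empty. The silver blocks are at wrist pixels (200,41), (200,141) and (252,222). Next I'll measure the block axes from the wells.

```bash
cat >> h.py <<'E'
def block(f,p,r=.05):
    "centre and yaw of the silver block near world p, from its silver outline's wells (dark blobs) on z=.036"
    im=load(f)['img']; g=cv2.cvtColor(im,cv2.COLOR_BGR2GRAY)
    n,l,st,c=cv2.connectedComponentsWithStats((g<60).astype(np.uint8)); q=[]
    for i in range(1,n):
        w,h,a=st[i,2:5]
        if 15<a<1500 and .45<w/h<2.2 and a>.5*w*h:
            x=ray(f,*c[i],.036)
            if np.hypot(*(x-p)[:2])<r: q.append(np.r_[x[:2],a])
    q=np.array(q); pts=q[:,:2].astype(np.float32)
    rc=cv2.minAreaRect(pts*1000); b=cv2.boxPoints(rc)/1000
    e=[b[1]-b[0],b[2]-b[1]]; e=max(e,key=lambda v:v@v); yaw=np.degrees(np.arctan2(e[1],e[0]))%180
    return len(q),np.array(rc[0])/1000,np.array(rc[1]).round(1),yaw,q.round(4).tolist()
E
python3 -c "
from h import *
print(monitor.observe()['joints'])
for uv in [(200,45),(200,141),(252,224)]:
    p=ray('w2',*uv,.036); n,c,s,y,q=block('w2',p); print(p.round(3),n,c.round(4),s,round(y,1))
d=1.0
for u,v in [(338,49),(393,49),(392,138),(336,137),(451,52),(511,54),(504,140),(447,139)]: print(ray('w2',u,v,.055).round(4))
"
```

```text
[3.95188274e-01 5.28843167e-02 1.64576907e+00 2.78485320e-04
 1.44216718e+00 1.96173985e+00]
[0.583 0.353 0.036] 8 [0.5883 0.3545] [32.1 59.9] 95.0
[0.472 0.362 0.036] 8 [0.4704 0.3652] [60.1 31.1] 78.8
[0.361 0.299 0.036] 8 [0.3611 0.302 ] [60.2 32.3] 87.9
[0.5763 0.1874 0.055 ]
[0.5766 0.1233 0.055 ]
[0.4771 0.1173 0.055 ]
[0.4779 0.1871 0.055 ]
[0.5739 0.0553 0.055 ]
[ 0.5722 -0.0152  0.055 ]
[ 0.4756 -0.0226  0.055 ]
[0.4763 0.0486 0.055 ]
```

All eight wells were found on each block (60 x 32 mm grid, as it should be), and the bays come out consistent at 70 mm spacing. First pick: the block at (0.361, 0.302).

>>> apply_moves(increments=[0, 0, -10.6, -1, -2, 2, 0.6, 0, 0, -21.2, -2, -4, 4, 0.6, 0, 0, -31.8, -3, -6, 7, 0.6, 0, 0, -42.4, -4.1, -8.4, 10, 0.6, 0, 0, -53, -4.1, -8.4, 13, 0.6, 0, 0, -63.6, -4.1, -8.4, 16, 0.6, 0, 0, -74.2, -4.1, -8.4, 19, 0.6, 0, 0, -84.8, -4.1, -8.4, 20, 0.6])

```text
clock: 6.8
position: [0.3629, 0.2995, 0.1693]
eef_rot: [-2.314, -2.124, 0.005]
ft_force: [-0.0, 0.4, -0.1]
gripper_width: 0.602
finger_force: 0.0
```

>>> apply_moves(increments=[0, 0, -3.1, 0, 0, 1, 0.6, 0, 0, -3.1, 0, 0, 1, 0.6])

```text
clock: 7.05
position: [0.3631, 0.2999, 0.1605]
eef_rot: [-2.263, -2.179, 0.003]
ft_force: [0.2, 0.3, -0.6]
gripper_width: 0.602
finger_force: 0.0
```

```bash
python3 -c "
from h import *
print(rel((.3611,.302,.041),87.9)); snap('wrist','w3.png')
for p in [(.361,.302,.036),(.4704,.3652,.036)]:
  try: print(block('w3',np.array(p))[:4])
  except Exception as e: print(e)
"
```

```text
(array([-0.1,  0.1, -0.1]), array([ 0.2, -0.2, 11.9]))
(3, array([0.34671121, 0.31283224]), array([39.9,  0. ]), np.float32(87.95945))
(3, array([0.45325055, 0.35903137]), array([39.7,  0.1]), np.float32(78.56938))
```

>>> apply_moves(increments=[0, 0, 0, 0.2, -0.2, 4, 0.6, 0, 0, 0, 0.2, -0.2, 7.5, 0.6, 0, 0, 0, 0.2, -0.2, 10, 0.6, 0, 0, 0, 0.2, -0.2, 11.5, 0.6, 0, 0, 0, 0.2, -0.2, 11.8, 0.6, 0, 0, 0, 0.2, -0.2, 11.8, 0, 0, 0, 0, 0.2, -0.2, 11.8, 0, 0, 0, 0, 0.2, -0.2, 11.8, 0], force=40)

```text
clock: 8.1
position: [0.3614, 0.303, 0.0437]
eef_rot: [2.262, 2.18, 0.002]
ft_force: [-1.0, 0.3, -0.5]
gripper_width: 0.326
finger_force: 0.0
```

>>> apply_moves(increments=[0, 0, 0, 0, 0, 0, 0, 0, 0, 0, 0, 0, 0, 0])

```text
clock: 8.35
position: [0.3613, 0.3029, 0.0433]
eef_rot: [2.262, 2.18, 0.001]
ft_force: [3.4, 0.1, 2.5]
gripper_width: 0.113
finger_force: 1.8
```

>>> apply_moves(increments=[0, 0, 0, 0, 0, 0, 0, 0, 0, 0, 0, 0, -5, 0, 0, 0, 0, 0, 0, -10, 0, 0, 0, 10.5, -3, 2, -15, 0, 0, 0, 21, -6, 4, -16, 0, 0, 0, 31.5, -9, 6, -16, 0, 0, 0, 42, -12, 8, -16, 0, 0, 0, 52.5, -16, 10, -16, 0])

```text
clock: 9.35
position: [0.4553, 0.1383, 0.2029]
eef_rot: [-2.995, -0.947, 0.001]
ft_force: [0.3, 0.3, -2.3]
gripper_width: 0.101
finger_force: 40.0
```

```bash
python3 -c "
from h import *
print(rel((.5254,.0166,.20),-.9))
"
```

```text
(array([-0.,  0., 36.]), array([-1.3, 14. ,  0.3]))
```

Gripped at 40 N with the width matching the fin. I'll go above bay_3 and look from close by.

>>> apply_moves(increments=[0, 0, 10, -0.4, 4, 0, 0, 0, 0, 20, -0.8, 8, 0, 0, 0, 0, 30, -1.2, 12, 0, 0, 0, 0, 36, -1.3, 14, 0, 0, 0, 0, 36, -1.3, 14, 0.3, 0, 0, 0, 36, -1.3, 14, 0.3, 0])

```text
clock: 10.1
position: [0.5249, 0.0182, 0.1995]
eef_rot: [-3.141, 0.013, 0.003]
ft_force: [-0.4, -0.2, -4.1]
gripper_width: 0.106
finger_force: 40.0
```

```bash
python3 -c "
from h import *
snap('wrist','w4.png');snap('top','top2.png'); s=monitor.observe();print(s['position'],rel((.5254,.0166,.20),-.9))
"
```

```text
[0.52515098 0.01834555 0.1999954 ] (array([-0. ,  0. ,  0.4]), array([ 0. ,  0.2, -0. ]))
```

View pics/w4.png

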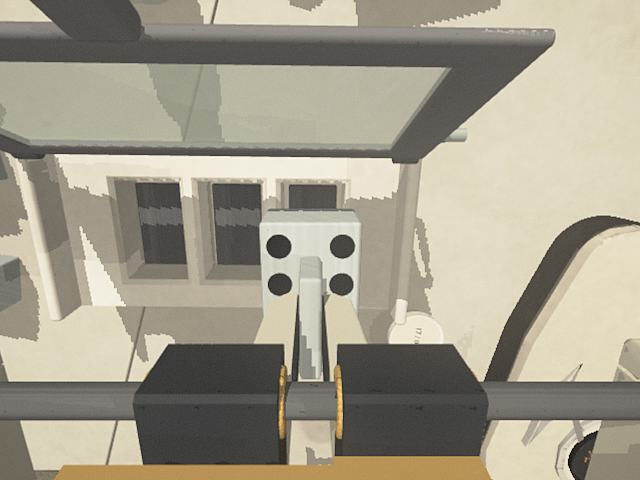

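```bash
python3 -c "
from h import *
a=load('w4')['img'][150:330,50:420]; cv2.imwrite('pics/c4.png',cv2.resize(a,(740,360),interpolation=cv2.INTER_CUBIC))
"
```

```text
(no output)
```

View pics/c4.png

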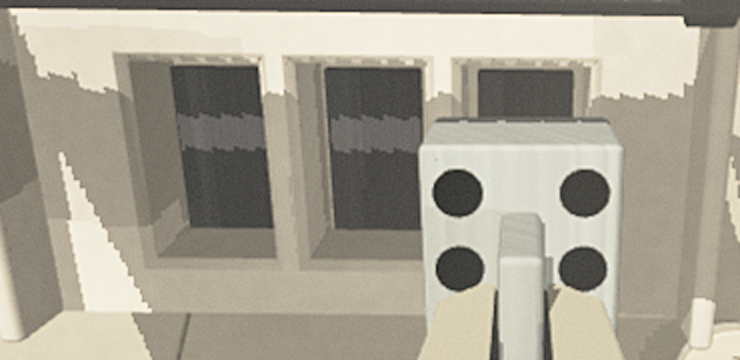

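The crop shows the deck-level chamfer corners of bays 1 and 2 and the back corners of bay 3 at (276,178.5) and (351,179). The held block's wells are also in view.

```bash
python3 -c "
from h import *
f='w4'; r=lambda u,v,z=.055: ray(f,u,v,z)[:2].round(4)
print('b1',r(106.5,176.5),r(183.5,177),r(194,284),r(122.5,284))
print('b2',r(191.5,178),r(266,178.5),r(199,285)); print('b3',r(276,178.5),r(351,179))
print('wells',[r(u,v,.195) for u,v in [(278.5,245.5),(342,246),(280,284),(341,284)]], 'backedge',r(261,224,.195),r(360.5,224,.195))
"
```

```text
b1 [0.574  0.1849] [0.5731 0.1214] [0.4776 0.1224] [0.4781 0.187 ]
b2 [0.5723 0.1149] [0.5714 0.0533] [0.4766 0.118 ]
b3 [0.5714 0.0451] [ 0.5705 -0.017 ]
wells [array([0.5563, 0.0321]), array([0.5558, 0.0017]), array([0.5363, 0.032 ]), array([0.5361, 0.0018])] backedge [0.5669 0.04  ] [ 0.5666 -0.0068]
```

>>> apply_moves(increments=[0, 0, 0.4, -0.25, 0.2, 4, 0, 0, 0, 0.4, -0.25, 0.2, 8, 0, 0, 0, 0.4, -0.25, 0.2, 9.5, 0, 0, 0, 0.4, -0.25, 0.2, 10.5, 0, 0, 0, 0.4, -0.25, 0.2, 11.2, 0, 0, 0, 0.4, -0.25, 0.2, 11.2, 0])

```text
clock: 10.95
position: [0.5234, 0.0157, 0.0885]
eef_rot: [3.141, -0.027, 0.001]
ft_force: [0.2, -0.7, -3.4]
gripper_width: 0.106
finger_force: 40.0
```

The block is 10 mm into the mouth with no side load. Now I'll lower it and press.

>>> apply_moves(increments=[0, 0, 0, 0, 0, 1, 0, 0, 0, 0, 0, 0, 1.6, 0, 0, 0, 0, 0, 0, 2.0, 0, 0, 0, 0, 0, 0, 2.4, 0, 0, 0, 0, 0, 0, 2.7, 0, 0, 0, 0, 0, 0, 2.9, 0, 0, 0, 0, 0, 0, 2.9, 0])

```text
clock: 11.82
position: [0.5237, 0.0155, 0.0616]
eef_rot: [3.141, -0.027, 0.002]
ft_force: [-13.0, -0.1, 34.4]
gripper_width: 0.102
finger_force: 40.0
```

>>> apply_moves(increments=[0, 0, 0, 0, 0, 0, 0.4, 0, 0, 0, 0, 0, 0, 0.4, 0, 0, 0, 0, 0, -4, 0.4, 0, 0, 0, 0, 0, -10, 0.4, 0, 0, 0, -4, -5, -15, 0.5, 0, 0, 0, -8, -10, -20, 0.6, 0, 0, 0, -10, -16, -26, 0.6, 0, 0, 0, -12, -20, -30, 0.6])

```text
clock: 12.82
position: [0.424, 0.1793, 0.3213]
eef_rot: [-3.141, 0.028, -0.001]
ft_force: [1.2, 0.6, -0.2]
gripper_width: 0.6
finger_force: 0.0
```

```bash
cat >> h.py <<'E'
def look(f,ps):
    snap('wrist',f+'.png')
    for p in ps:
        try:
            n,c,s,y,q=block(f,np.array(p)); c2=block(f,np.r_[c,.036],.045); print(c2[0],c2[1].round(4),c2[2],round(float(c2[3]),1))
        except Exception as e: print(p,e)
E
python3 -c "
from h import *
look('w5',[(.4704,.3652,.036),(.5883,.3545,.036),(.5237,.0155,.055)]); print(monitor.observe()['position'])
"
```

```text
8 [0.4702 0.3651] [60.1 31.2] 78.8
8 [0.5882 0.3542] [31.7 60.1] 95.1
6 [0.5235 0.0062] [32.6 63.5] 178.6
[0.42383291 0.18323536 0.32661643]
```

View pics/w5.png

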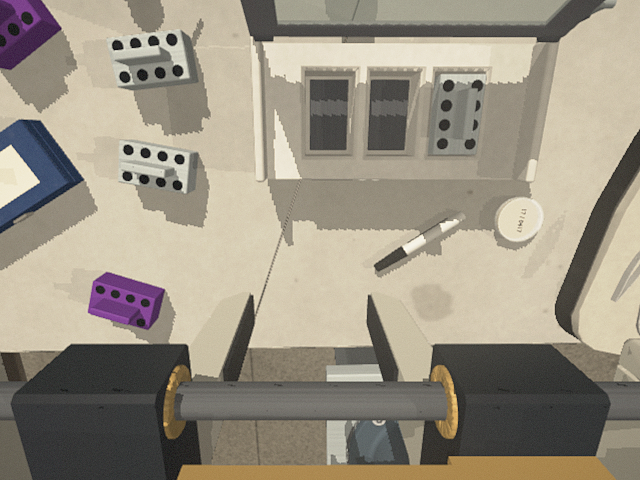

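The block sits flush in bay_3 at pixel (460,115), and the other two haven't moved. Next: the block at (0.470, 0.365), yaw 78.8°.

>>> apply_moves(increments=[0, 0, -10, 0.5, -2.5, 2, 0.6, 0, 0, -20, 1, -5, 4, 0.6, 0, 0, -30, 1.5, -8, 6, 0.6, 0, 0, -40, 2, -11, 9, 0.6, 0, 0, -50, 3, -14, 12, 0.6, 0, 0, -60, 4, -17, 15, 0.6, 0, 0, -70, 4.5, -18.2, 18, 0.6, 0, 0, -79.8, 4.5, -18.2, 20, 0.6])

```text
clock: 13.88
position: [0.4728, 0.3599, 0.1178]
eef_rot: [-2.421, -2.002, 0.002]
ft_force: [0.6, -0.6, 0.9]
gripper_width: 0.599
finger_force: 0.0
```

```bash
python3 -c "
from h import *
print(rel((.4703,.3655,.0425),78.8))
"
```

```text
(array([-0.1,  0. ,  0.4]), array([ 0.5, -0.3,  7.5]))
```

>>> apply_moves(increments=[0, 0, 0, 0.3, -0.3, 3, 0.6, 0, 0, 0, 0.3, -0.3, 5, 0.6, 0, 0, 0, 0.3, -0.3, 5.5, 0.6, 0, 0, 0, 0.3, -0.3, 5.5, 0.6])

```text
clock: 14.38
position: [0.4708, 0.3629, 0.0651]
eef_rot: [2.428, 1.994, 0.0]
ft_force: [0.0, 0.6, -0.6]
gripper_width: 0.598
finger_force: 0.0
```

```bash
python3 -c "
from h import *
print(rel((.4703,.3655,.0425),78.8))
"
```

```text
(array([ 0., -0.,  0.]), array([ 0.2, -0.1,  2.3]))
```

>>> apply_moves(increments=[0, 0, 0, 0.2, -0.1, 1.5, 0.6, 0, 0, 0, 0.2, -0.1, 2.2, 0.4, 0, 0, 0, 0.2, -0.1, 2.2, 0, 0, 0, 0, 0.2, -0.1, 2.2, 0, 0, 0, 0, 0.2, -0.1, 2.2, 0, 0, 0, 0, 0.2, -0.1, 2.2, 0, 0, 0, 0, 0.2, -0.1, 2.2, 0])

```text
clock: 15.25
position: [0.4702, 0.365, 0.0431]
eef_rot: [2.428, 1.994, 0.001]
ft_force: [1.1, -0.2, 0.3]
gripper_width: 0.103
finger_force: 40.0
```

>>> apply_moves(increments=[0, 0, 0, 0, 0, -5, 0, 0, 0, 0, 0, 0, -10, 0, 0, 0, 10, -3, 1, -15.7, 0, 0, 0, 20.5, -7, 2.5, -15.7, 0, 0, 0, 31, -11, 4, -15.7, 0, 0, 0, 41.5, -15, 6, -15.7, 0, 0, 0, 52, -19, 7.5, -15.7, 0, 0, 0, 62.5, -23, 9, -15.7, 0])

```text
clock: 16.25
position: [0.5134, 0.1205, 0.1996]
eef_rot: [-3.111, -0.436, 0.001]
ft_force: [0.3, -0.2, -3.0]
gripper_width: 0.107
finger_force: 40.0
```

```bash
python3 -c "
from h import *
print(rel((.524,.0856,.20),-.98))
"
```

```text
(array([-0. ,  0.1, 16.9]), array([ 0.1,  3.6, -0. ]))
```

>>> apply_moves(increments=[0, 0, 8.5, 0, 2, 0, 0, 0, 0, 16.9, 0.1, 3.6, 0, 0, 0, 0, 16.9, 0.1, 3.6, 2, 0, 0, 0, 16.9, 0.1, 3.6, 5, 0, 0, 0, 16.9, 0.1, 3.6, 7, 0, 0, 0, 16.9, 0.1, 3.6, 7, 0])

```text
clock: 17.0
position: [0.5236, 0.0875, 0.1286]
eef_rot: [3.141, -0.017, -0.006]
ft_force: [-0.4, -0.4, -2.6]
gripper_width: 0.107
finger_force: 40.0
```

```bash
python3 -c "
from h import *
print(rel((.524,.0856,.0625),-.98)); snap('wrist','w6.png')
"
```

```text
(array([0. , 0.2, 0.4]), array([0.1, 0.2, 6.6]))
```

>>> apply_moves(increments=[0, 0.1, 0.4, 0, 0.2, 1.5, 0, 0, 0.1, 0.4, 0, 0.2, 2.5, 0, 0, 0.1, 0.4, 0, 0.2, 3.3, 0, 0, 0.1, 0.4, 0, 0.2, 4, 0, 0, 0.1, 0.4, 0, 0.2, 4, 0])

```text
clock: 17.68
position: [0.5245, 0.0856, 0.0895]
eef_rot: [3.141, -0.027, 0.001]
ft_force: [0.8, 0.6, -4.0]
gripper_width: 0.104
finger_force: 40.0
```

>>> apply_moves(increments=[0, 0, 0, -0.1, 0, 1, 0, 0, 0, 0, -0.1, 0, 1.6, 0, 0, 0, 0, -0.1, 0, 2.0, 0, 0, 0, 0, -0.1, 0, 2.4, 0, 0, 0, 0, -0.1, 0, 2.7, 0, 0, 0, 0, -0.1, 0, 3.0, 0, 0, 0, 0, -0.1, 0, 3.0, 0])

```text
clock: 18.55
position: [0.5242, 0.0856, 0.0617]
eef_rot: [3.141, -0.027, 0.004]
ft_force: [-10.4, -1.2, 26.1]
gripper_width: 0.107
finger_force: 40.0
```

>>> apply_moves(increments=[0, 0, 0, 0, 0, 0, 0.4, 0, 0, 0, 0, 0, 0, 0.4, 0, 0, 0, 0, 0, -4, 0.4, 0, 0, 0, 0, 0, -10, 0.4, 0, 0, 0, -3, -2, -15, 0.5, 0, 0, 0, -6, -5, -20, 0.6, 0, 0, 0, -9, -8, -26, 0.6, 0, 0, 0, -9, -10, -27, 0.6])

```text
clock: 19.55
position: [0.4347, 0.1883, 0.3328]
eef_rot: [-3.14, 0.027, -0.009]
ft_force: [1.0, -0.4, -1.1]
gripper_width: 0.596
finger_force: 0.0
```

```bash
python3 -c "
from h import *
look('w7',[(.5883,.3545,.036),(.5237,.0155,.055)]); print(monitor.observe()['position'])
print(rel((.5882,.3542,.12),95))
"
```

```text
8 [0.5881 0.3543] [31.5 59.9] 95.2
6 [0.5233 0.0428] [41.3 62.6] 179.0
[0.43510738 0.19049399 0.33433598]
(array([  0.2,  -0.5, -95.9]), array([ 14.9, -16.5,  21.6]))
```

View pics/w7.png

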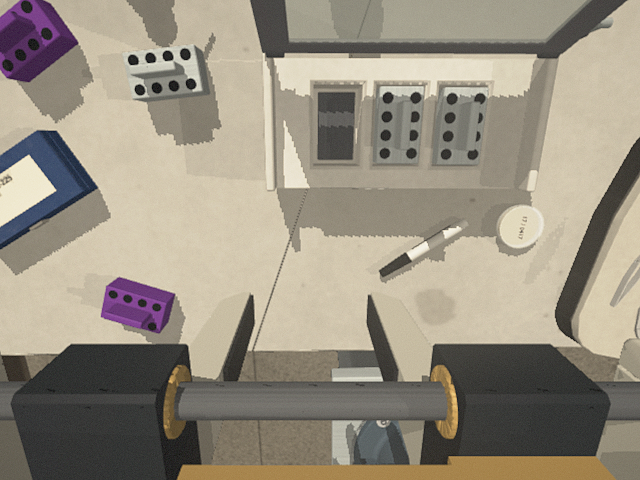

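Bays 2 and 3 are filled flush at (402,125) and (464,127), bay 1 is empty, and the last block at (166,73) hasn't moved.

>>> apply_moves(increments=[0, 0, -10, 1.5, -2, 0, 0.6, 0, 0, -20.5, 3, -5, 0, 0.6, 0, 0, -31, 5, -8, 2, 0.6, 0, 0, -41.5, 7, -11, 4, 0.6, 0, 0, -52, 9, -14, 7, 0.6, 0, 0, -62.5, 11.5, -16.5, 10, 0.6, 0, 0, -73, 14, -16.5, 13, 0.6, 0, 0, -83.5, 14.9, -16.5, 16, 0.6])

```text
clock: 20.6
position: [0.5882, 0.3492, 0.1675]
eef_rot: [2.355, 2.078, 0.001]
ft_force: [0.2, 1.0, -0.1]
gripper_width: 0.6
finger_force: 0.0
```

>>> apply_moves(increments=[0, 0, -10, 0, 0, 3, 0.6, 0, 0, -12.5, 0, 0, 5, 0.6, 0, 0, -12.5, 0, 0, 5, 0.6])

```text
clock: 20.98
position: [0.5866, 0.3488, 0.1177]
eef_rot: [2.123, 2.316, -0.004]
ft_force: [0.0, 0.2, 0.3]
gripper_width: 0.603
finger_force: 0.0
```

```bash
python3 -c "
from h import *
print(rel((.5881,.3545,.0425),95.1))
"
```

```text
(array([-0.1,  0.1, -0.1]), array([0.6, 0.2, 7.5]))
```

>>> apply_moves(increments=[0, 0, 0, 0.6, 0.2, 3, 0.6, 0, 0, 0, 0.6, 0.2, 5.5, 0.6, 0, 0, 0, 0.6, 0.2, 7, 0.6, 0, 0, 0, 0.6, 0.2, 7.4, 0.4, 0, 0, 0, 0.6, 0.2, 7.4, 0.3, 0, 0, 0, 0.6, 0.2, 7.4, 0.25])

```text
clock: 21.72
position: [0.5894, 0.3559, 0.0471]
eef_rot: [2.121, 2.315, 0.004]
ft_force: [0.0, -0.1, -0.6]
gripper_width: 0.325
finger_force: 0.0
```

>>> apply_moves(increments=[0, 0, 0, 0, 0, 0, 0, 0, 0, 0, 0, 0, 0, 0, 0, 0, 0, 0, 0, 0, 0, 0, 0, 0, 0, 0, 0, 0])

```text
clock: 22.22
position: [0.5889, 0.3558, 0.0462]
eef_rot: [2.121, 2.315, 0.002]
ft_force: [-2.8, -0.5, 3.2]
gripper_width: 0.102
finger_force: 40.0
```

>>> apply_moves(increments=[0, 0, 0, 0, 0, -5, 0, 0, 0, 0, 0, 0, -10, 0, 0, 0, 0, 0, -4, -15, 0, 0, 0, 10, -1, -7, -18, 0, 0, 0, 20.5, -3, -8, -18, 0, 0, 0, 31, -6, -8, -18, 0, 0, 0, 41.5, -10, -8, -18, 0, 0, 0, 52, -14, -8, -18, 0])

```text
clock: 23.22
position: [0.5208, 0.2081, 0.2254]
eef_rot: [2.926, 1.143, 0.001]
ft_force: [-1.5, -1.0, -3.9]
gripper_width: 0.104
finger_force: 40.0
```

```bash
python3 -c "
from h import *
print(rel((.5267,.1556,.2),-.98))
"
```

```text
(array([ 0. , -0. , 43.7]), array([-3.1,  4.3,  2.5]))
```

>>> apply_moves(increments=[0, 0, 10.5, -1, 1, 0, 0, 0, 0, 21, -2, 2, 0, 0, 0, 0, 31.5, -3, 3.5, 0, 0, 0, 0, 42, -3.1, 4.3, 2, 0, 0, 0, 43.7, -3.1, 4.3, 5, 0, 0, 0, 43.7, -3.1, 4.3, 8, 0, 0, 0, 43.7, -3.1, 4.3, 8.5, 0, 0, 0, 43.7, -3.1, 4.3, 8.5, 0])

```text
clock: 24.22
position: [0.5281, 0.1567, 0.1414]
eef_rot: [3.142, -0.019, 0.003]
ft_force: [0.3, -0.6, -3.2]
gripper_width: 0.103
finger_force: 40.0
```

```bash
python3 -c "
from h import *
print(rel((.5267,.1556,.065),-.98))
"
```

```text
(array([-0. , -0.1,  0.3]), array([-0.2,  0.1,  7.6]))
```

>>> apply_moves(increments=[0, 0, 0.3, -0.2, 0.1, 2, 0, 0, 0, 0.3, -0.2, 0.1, 3.5, 0, 0, 0, 0.3, -0.2, 0.1, 4.3, 0, 0, 0, 0.3, -0.2, 0.1, 5, 0, 0, 0, 0.3, -0.2, 0.1, 5, 0])

```text
clock: 24.85
position: [0.5259, 0.1557, 0.0908]
eef_rot: [3.141, -0.027, 0.002]
ft_force: [-0.3, 0.6, -3.6]
gripper_width: 0.103
finger_force: 40.0
```

>>> apply_moves(increments=[0, 0, 0, 0, 0, 1, 0, 0, 0, 0, 0, 0, 1.5, 0, 0, 0, 0, 0, 0, 1.9, 0, 0, 0, 0, 0, 0, 2.3, 0, 0, 0, 0, 0, 0, 2.6, 0, 0, 0, 0, 0, 0, 2.8, 0, 0, 0, 0, 0, 0, 2.8, 0])

```text
clock: 25.72
position: [0.5263, 0.1558, 0.0649]
eef_rot: [-3.141, 0.027, -0.004]
ft_force: [-10.0, -3.2, 25.9]
gripper_width: 0.108
finger_force: 40.0
```

>>> apply_moves(increments=[0, 0, 0, 0, 0, 0.1, 0, 0, 0, 0, 0, 0, 0, 0.4, 0, 0, 0, 0, 0, 0, 0.4, 0, 0, 0, 0, 0, -4, 0.4, 0, 0, 0, 0, 0, -10, 0.5, 0, 0, 0, -3, 2, -16, 0.6, 0, 0, 0, -6, 4, -22, 0.6, 0, 0, 0, -6, 5, -24, 0.6])

```text
clock: 26.72
position: [0.4641, 0.1064, 0.3053]
eef_rot: [-3.141, 0.027, -0.007]
ft_force: [0.5, -0.5, -0.1]
gripper_width: 0.599
finger_force: 0.0
```

```bash
python3 -c "
from h import *
snap('wrist','w8.png');snap('scene','scene2.png');print(monitor.observe()['position'])
im=load('w8')['img'];g=cv2.cvtColor(im,cv2.COLOR_BGR2GRAY)
n,l,st,c=cv2.connectedComponentsWithStats((g<60).astype(np.uint8))
for i in range(1,n):
    w,h,a=st[i,2:5]; x=ray('w8',*c[i],.055)
    if 15<a<1500 and .45<w/h<2.2 and abs(x[0]-.525)<.05 and abs(x[1]-.0856)<.1: print(x[:2].round(4),a)
a=load('scene2')['img'][130:310,240:480]; b=im[0:300,150:600]
cv2.imwrite('pics/c8.png',np.hstack([cv2.resize(a,(400,300)),cv2.resize(b,(400,300))]))
"
```

```text
[0.46564306 0.10613906 0.30628487]
[0.5552 0.1697] 91
[0.5548 0.1388] 88
[0.5547 0.0995] 90
[0.5543 0.0687] 88
[0.5526 0.028 ] 89
[ 0.552  -0.0029] 84
[0.5353 0.17  ] 88
[0.5347 0.1392] 89
[0.535  0.0998] 91
[0.5346 0.0691] 89
[0.5328 0.0285] 90
[ 0.5322 -0.0031] 72
[0.515  0.1002] 88
[0.5144 0.0694] 85
[0.5153 0.1702] 86
[0.5149 0.1394] 86
[0.5129 0.029 ] 84
[ 0.5121 -0.0028] 68
[0.4956 0.1705] 79
[0.4949 0.1399] 80
[0.4949 0.1005] 77
[0.4944 0.0697] 77
[0.4927 0.0293] 76
[ 0.492  -0.0016] 76
```

View pics/c8.png

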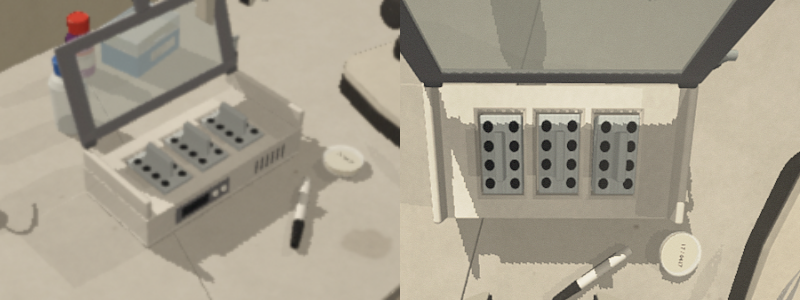

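All three blocks are flush, on 70 mm spacing (centres y≈0.155, 0.085, 0.013; x≈0.525), and the cover is open. Now I'll go to the tab, which should be at (0.650, 0.086, 0.253).

```bash
python3 -c "
from h import *
print(rel((.6505,.086,.35),-.98),rel((.6505,.086,.234),-.98))
"
```

```text
(array([-0. , -0.5, -0.1]), array([18.6,  1.7, -4.2])) (array([-0. , -0.5, -0.1]), array([18.5,  1.7,  7.4]))
```

>>> apply_moves(increments=[0, 0, 0, 2, 0.5, -4.5, 0.6, 0, 0, 0, 7, 1, -4.5, 0.6, 0, 0, 0, 12, 1.5, -4.5, 0.6, 0, 0, 0, 16, 1.7, -4.5, 0.6, 0, 0, 0, 18.6, 1.7, -4.5, 0.6, 0, 0, 0, 18.6, 1.7, -4.5, 0.6, 0, 0, 0, 18.6, 1.7, -4.5, 0.6])

```text
clock: 27.7
position: [0.6499, 0.0868, 0.3472]
eef_rot: [3.141, -0.027, 0.001]
ft_force: [-0.0, 1.0, 0.7]
gripper_width: 0.595
finger_force: 0.0
```

```bash
python3 -c "
from h import *
snap('wrist','w9.png');snap('scene','scene3.png');print(rel((.6505,.086,.234),-.98))
c,s=np.cos(1.9),np.sin(1.9)
for f in('w9','scene3'):
  print(f,[np.round(proj(f,(.595-r*c,.085+dy,.09+r*s))) for r in (.145,.185) for dy in(-.012,.012)])
a=load('scene3')['img'][80:260,220:460]; cv2.imwrite('pics/c9.png',np.hstack([cv2.resize(a,(400,300)),cv2.resize(load('w9')['img'],(400,300))]))
"
```

```text
(array([-0. , -0.1, -0. ]), array([ 0.1,  0.1, 11.4]))
w9 [array([326., 250.]), array([296., 251.]), array([328., 249.]), array([294., 249.])]
scene3 [array([329., 134.]), array([321., 137.]), array([325., 117.]), array([317., 120.])]
```

View pics/c9.png

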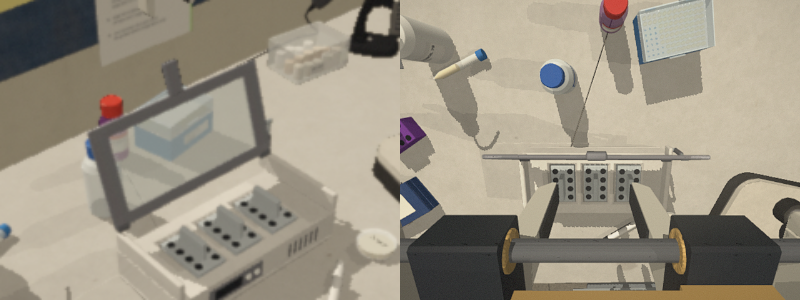

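The tab appears at wrist pixel (315,250) and scene pixel (323,117), both matching the prediction. I'll descend and grip it.

>>> apply_moves(increments=[0, 0, 0, 0.1, 0.2, 4, 0.6, 0, 0, 0, 0.1, 0.2, 8, 0.6, 0, 0, 0, 0.1, 0.2, 10.5, 0.6, 0, 0, 0, 0.1, 0.2, 11.3, 0.5, 0, 0, 0, 0.1, 0.2, 11.3, 0.4, 0, 0, 0, 0.1, 0.2, 11.3, 0.1, 0, 0, 0, 0.1, 0.2, 11.3, 0.1, 0, 0, 0, 0.1, 0.2, 11.3, 0.1], force=12)

```text
clock: 28.8
position: [0.6519, 0.0839, 0.2364]
eef_rot: [3.141, -0.028, 0.006]
ft_force: [-1.2, -6.0, 6.7]
gripper_width: 0.258
finger_force: 12.0
```

>>> apply_moves(increments=[0, 0, 0, -3.3, 0, -0.8, 0.1, 0, 0, 0, -6.8, 0, -0.9, 0.1, 0, 0, 0, -10.2, 0, -0.3, 0.1, 0, 0, 0, -13.4, 0, 1.0, 0.1, 0, 0, 0, -16.3, 0, 2.8, 0.1, 0, 0, 0, -18.7, 0, 5.2, 0.1, 0, 0, 0, -20.7, 0, 8, 0.1, 0, 0, 0, -22.0, 0, 11.2, 0.1])

```text
clock: 29.8
position: [0.4297, 0.0883, 0.1222]
eef_rot: [3.141, -0.027, -0.001]
ft_force: [-2.9, -0.9, -0.4]
gripper_width: 0.255
finger_force: 12.0
```

Now down to shut, then release, rise and check.

>>> apply_moves(increments=[0, 0, 0, -0.5, 0, 2.5, 0.1, 0, 0, 0, -0.7, 0, 5, 0.1, 0, 0, 0, -0.7, 0, 5.1, 0.1, 0, 0, 0, -0.7, 0, 5.1, 0.6, 0, 0, 0, -0.7, 0, 5.1, 0.6, 0, 0, 0, -0.7, 0, 1, 0.6, 0, 0, 0, -0.7, 0, -5, 0.6, 0, 0, 0, -4, 0, -11, 0.6])

```text
clock: 30.8
position: [0.3954, 0.089, 0.2303]
eef_rot: [-3.141, 0.028, -0.007]
ft_force: [0.1, 0.3, 0.8]
gripper_width: 0.599
finger_force: 0.0
```

>>> apply_moves(increments=[0, 0, 0, 0, 0, -5, 0.6, 0, 0, 0, 0, 0, -8, 0.6, 0, 0, 0, 0, 0, -8, 0.6])

```text
clock: 31.18
position: [0.3953, 0.0892, 0.3099]
eef_rot: [-3.141, 0.027, -0.012]
ft_force: [0.1, 0.0, -0.8]
gripper_width: 0.598
finger_force: 0.0
```

```bash
python3 -c "
from h import *
snap('wrist','w10.png');snap('scene','scene4.png');print(monitor.observe()['position'])
print(proj('scene4',(.4507-.04,.086,.093)), proj('w10',(.4507-.04,.086,.093)))
a=load('scene4')['img'][100:340,220:540]; cv2.imwrite('pics/c10.png',np.hstack([cv2.resize(a,(400,300)),cv2.resize(load('w10')['img'],(400,300))]))
"
```

```text
[0.39414415 0.08900083 0.30710153]
(np.float64(393.4571822700163), np.float64(229.29001651004634)) (np.float64(312.09409870410497), np.float64(201.91947151590182))
```

View pics/c10.png

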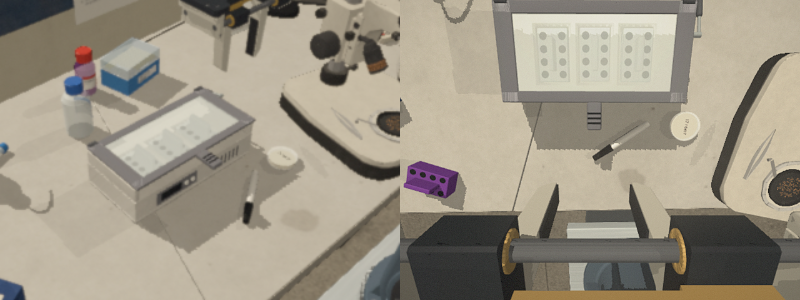

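The cover is shut flat: the tab end shows at (311,205) in the wrist view, against (312,202) predicted. The blocks are visible under the pane, the marker and petri dish are where they were, and the gripper is clear.

```bash
python3 -c "
from cell import arm
print(arm.sign_off())"
```

```text
the job is handed in; nothing more can be done
None
```

The job is handed in, with no verdict shown: the three silver blocks are pressed flush in their bays, the cover is shut over them, and the pen, dish and bottle were left untouched.

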